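# Find the full tin in the lock-up cage

### The job

The padlock is already off the lock-up cage: slide its sprung grille lid back until the catch clicks and keeps it open. The three curing-salt tins inside look alike and only their weight tells which one is full: find the full one by lifting them, and finish holding it in the gripper, upright and still, a hand's breadth above the top of the cage, ready to hand over. The other two must be left standing on the floor of their bay, all tins kept upright and the rest of the stock left where it is.

Things in the scene. Friction and masses are not known exactly. Their poses are not given: they have to be found in the camera images.
- cage: fixed wire-mesh and sheet-steel cage, 300 mm (x) by 420 (y), 145 tall over its lid rails. Origin: centre of its underside; x from its front (robot side) to its back, z up. Floor 4 mm thick. Front bay with the tins: x -147 to 3, y -207 to 207 mm (+-194 between the lid rails), walls end at 128 mm. The rear bay has a fixed cover, over which the grille lid lies when open; shut, it covers the front bay
- lid (a joint): how far the grille lid is slid to the cage's +x, m: 0 shut, end stop 0.143. Springs draw it shut (about 2 N, 3 N when open): let go too soon, it slides shut again. A spring ball catch resists from about 0.12, is passed at 0.13 (push of up to 10 N in all) and then holds the lid by itself at about 0.137, the front bay uncovered
- lid_handle (a point): middle of the lid's handle, which moves with the lid: a straight round bar 10 mm thick, 120 mm long, along the cage's y, near the lid's front edge, 172 mm above the bench, on posts 55 mm either side of this point. The lid's top is at 140 mm, leaving 27 mm free under the bar. It can be pinched from above or pushed from the front
- tin_k: closed round steel tin with push-on lid and plain paper band, 64 mm diameter, 120 mm tall, one of three alike. Full: 0.44 to 0.52 kg; part used: 0.22 to 0.31 kg; nearly empty: 0.12 to 0.22 kg; which is which is not marked. Origin: centre of its underside, z up. The three stand about 120 mm apart in a row along the cage's y in its front bay, any one in any place
- tin_m: closed round steel tin with push-on lid and plain paper band, 64 mm diameter, 120 mm tall, one of three alike. Full: 0.44 to 0.52 kg; part used: 0.22 to 0.31 kg; nearly empty: 0.12 to 0.22 kg; which is which is not marked. Origin: centre of its underside, z up. The three stand about 120 mm apart in a row along the cage's y in its front bay, any one in any place
- tin_r: closed round steel tin with push-on lid and plain paper band, 64 mm diameter, 120 mm tall, one of three alike. Full: 0.44 to 0.52 kg; part used: 0.22 to 0.31 kg; nearly empty: 0.12 to 0.22 kg; which is which is not marked. Origin: centre of its underside, z up. The three stand about 120 mm apart in a row along the cage's y in its front bay, any one in any place
- flat_tin_a: small flat metal tin, 52 x 22 x 12 mm, lying on the floor of the tin bay between two of the round tins; leave it there. Origin: centre of its underside
- flat_tin_b: second such flat tin, in the other gap between the round tins; leave it there. Origin: centre of its underside
- padlock: open brass padlock, 72 x 44 x 18 mm, lying on the bench near the cage's front corner; leave it. Origin: under it, where shackle and body meet
- tub: green lidded tub, 115 x 155 x 94 mm, left of the cage; leave it. Origin: centre of its underside
- can: food can with a paper band, 100 mm diameter, 118 mm tall, right of the cage; leave it. Origin: centre of its underside
- spice_jar: white jar with green cap, 80 mm diameter, 150 mm tall, left of the cage; leave it. Origin: centre of its underside
- tape_gun: black tape dispenser with a roll of amber tape, 150 x 62 x 100 mm, on the left; leave it. Origin: centre of its underside
- clipboard: clipboard with paper lying flat, 315 x 225 mm, 14 mm high at the clip, on the right; leave it. Origin: centre of its underside
Not all that is in view belongs to the job. What is shaped like the tin_r but turquoise is not meant.

How it is judged:
On the way:
1. the grille lid is caught open by itself: slid more than 130 mm back, with the robot no longer touching it (value of joint lid above 0.13 m and contact force between each of the arm, the fingers and lid below 0.1 N), for 0.3 s.
At the end, for the whole second after the job is handed in: one tin is gripped, upright within 0.2 rad, still, its underside over 190 mm above the bench and clear of the cage; the lid is still caught open; the other two stand released, upright and still on the floor of the front bay, and neither is the full one (each presses on it with under 3.7 N) (value of joint lid above 0.13 m and ((height (world z) of tin_k above 0.19 m and angle between tin_k's own z axis and vertical below 0.2 rad and linear speed of tin_k below 0.03 m/s and contact force between the fingers and tin_k above 2 N and contact force between tin_k and cage below 0.1 N and x of tin_m in the frame of cage between -0.125 and -0.02 m and y of tin_m in the frame of cage between -0.18 and 0.18 m and z of each of tin_m, tin_r in the frame of cage below 0.008 m and angle between each of tin_m, tin_r's own z axis and vertical below 0.06 rad and linear speed of each of tin_m, tin_r below 0.02 m/s and contact force between the fingers and tin_m below 0.1 N and contact force between each of tin_m, tin_r and cage below 3.7 N and x of tin_r in the frame of cage between -0.125 and -0.02 m and y of tin_r in the frame of cage between -0.18 and 0.18 m and contact force between the fingers and tin_r below 0.1 N) or (height (world z) of tin_m above 0.19 m and angle between tin_m's own z axis and vertical below 0.2 rad and linear speed of tin_m below 0.03 m/s and contact force between the fingers and tin_m above 2 N and contact force between tin_m and cage below 0.1 N and x of tin_k in the frame of cage between -0.125 and -0.02 m and y of tin_k in the frame of cage between -0.18 and 0.18 m and z of each of tin_k, tin_r in the frame of cage below 0.008 m and angle between each of tin_k, tin_r's own z axis and vertical below 0.06 rad and linear speed of each of tin_k, tin_r below 0.02 m/s and contact force between the fingers and tin_k below 0.1 N and contact force between each of tin_k, tin_r and cage below 3.7 N and x of tin_r in the frame of cage between -0.125 and -0.02 m and y of tin_r in the frame of cage between -0.18 and 0.18 m and contact force between the fingers and tin_r below 0.1 N) or (height (world z) of tin_r above 0.19 m and angle between tin_r's own z axis and vertical below 0.2 rad and linear speed of tin_r below 0.03 m/s and contact force between the fingers and tin_r above 2 N and contact force between tin_r and cage below 0.1 N and x of tin_k in the frame of cage between -0.125 and -0.02 m and y of tin_k in the frame of cage between -0.18 and 0.18 m and z of each of tin_k, tin_m in the frame of cage below 0.008 m and angle between each of tin_k, tin_m's own z axis and vertical below 0.06 rad and linear speed of each of tin_k, tin_m below 0.02 m/s and contact force between the fingers and tin_k below 0.1 N and contact force between each of tin_k, tin_m and cage below 3.7 N and x of tin_m in the frame of cage between -0.125 and -0.02 m and y of tin_m in the frame of cage between -0.18 and 0.18 m and contact force between the fingers and tin_m below 0.1 N))); the arm keeps its last pose, push and grip.
It fails at once if a round tin is tipped by more than about 30 degrees (angle between any of tin_k, tin_m, tin_r's own z axis and vertical above 0.5 rad).
It fails at once if a bystander is moved by more than 40 mm (distance of any of flat_tin_a, flat_tin_b, padlock, tub, can, spice_jar, tape_gun, clipboard from where it was at the start of the episode above 0.04 m).
It also fails if it takes over 64 s, if anything falls off the work surface, if the arm or the gripper's body presses on something with over 40 N, if the wrist force passes 120 N, or if a joint passes its speed limit or range.

### The arm

A 6-joint arm with a two-finger parallel gripper is mounted at the origin on the work surface. World frame = base frame: x ahead of the robot, y to its left, z up, the work surface at z = 0. Lengths are in m, angles in rad, forces in N, time in s.
With the tool pointing down it reaches from about 0.25 to 0.8 m from the base axis. Payload 8.5 kg.
Tool frame: the origin (TCP) lies at the very end of the fingers, on their centre line; the grasp point (between the pads) lies 19 mm behind it (manip.grip_point_offset is the distance from the TCP to the grasp point, in m); z points along the fingers, y is the line along which they close (so a half turn about z gives the same grasp; the last joint's range is limited). The gripper opens to 85 mm and grips with 20 to 120 N. Pads are 22 mm wide; open, the fingers measure 114 mm over their backs; the gripper's body (76 mm by 85 mm) begins 54 mm behind the grasp point. The pads swing forward as they close: fully open they stand 13 mm farther back than shut.
Start: joints at [0, 0.238, -0.013, 1.319, 0, 1.571], TCP at [0.525, -0, 0.199] pointing down, gripper open.
Joint ranges: [-2.66, 2.66], [-1.03, 1.9], [-1.14, 1.46], [-1.82, 2.27], [-1.45, 1.34], [-3.14, 3.14]. Speed limits (rad/s): [2.22, 2.22, 2.79, 3.14, 3.14, 3.14].

### API

Orientations are given as a unit quaternion [x, y, z, w].
In Python, from station import manip, optics gives the robot as it stands.
- The arm moves only by the shell command python3 -m handwheel 'ROWS'. ROWS is JSON, a list of rows, each an object of numbers: "ax", "ay", "az": the turn, a rotation vector about the tool's x, y, z in rad; "x", "y", "z": the shift along the tool's x, y, z in cm; "gripper": the opening, from -1 (shut) to 1 (fully open). A call has 1 to 12 rows; each row is the pose to reach, as a shift and turn from the pose commanded when the call began, along the tool's axes at that moment; what a row does not reach only later rows make up. A row lasts 1/12 s, in which the tool goes at most 41.7 mm and 7.16 degrees, less where a joint would pass 70% of its speed; a pose out of reach is approached as far as the arm can. A call with a gripper value outside its range is refused whole. The fingers move at their own pace and stop on an object; the grip force is fixed at half the most. Time passes only in rows, so rows that repeat a pose let the fingers close. It gives the time, the measured TCP pose, the force, the opening and the grip force at its end, in the units of the state.
- manip.observe(): the state, without advancing time (a new reading comes with each control period).
- optics.camera(name): name is "scene" or "side" or "wrist"; returns (picture, depth): 480x640x3 uint8, red, green, blue; 480x640 float32, m along the optical axis (not along the pixel's ray), 0 where there is no reading.
- optics.get_calibration(name): a dict with "vfov" (degrees; the focal length in pixels is half the picture's height over the tangent of half this angle, whatever the lens; pixels are square), "cx", "cy" (the principal point, pixels), "R" (3x3) and "t" (3): a world point X has camera coordinates R X + t. Camera axes: x right, y down, z forward; pixel columns grow to the right and rows downward; lengths in m; the calibration is good to about 2 mm. The wrist camera is an equidistant fisheye: a pixel r from the principal point sees the ray r / f radians off the axis. A picture is of the moment at which its call begins: read the wrist's pose just before it. get_calibration takes no time and is no camera call; for the wrist camera it gives the pose at the moment of the call.
- manip.close_job(): hands the job in; it is judged then, once.
The state is a dict: "t": time; "joint_positions": joint angles; "qvel": joint speeds; "joint_efforts": joint torques, N m; "eef_pos": TCP position; "eef_rot": TCP orientation; "contact_force": force on the tool from outside, world axes, zero at the start; "wrist_torque": the same for the moment, N m; "gripper_width": finger opening in m; "grip_force": force on a finger pad.
Only numpy, scipy, OpenCV 4.12 (cv2) and the standard library are available. Lean on these libraries where they do the work, as an engineer would, in place of code of your own. Each camera call takes 0.05 s, during which the arm holds its last target. There are 200 camera calls.

## Working session

There is one attempt and no reset: what is moved stays moved. The work goes in short steps, Python scripts to look and compute and a shell command to move; the robot and the scene stay as the last step left them, time stands still between calls to the robot, and variables do not carry over. Pictures are saved under pics/ and viewed, at most 12 in all, crops included, and the job is handed in when it is done.

```bash
mkdir -p pics; ls; python3 - <<'E'
from station import manip, optics
import cv2, numpy as np
s=manip.observe(); print({k:np.round(v,3) for k,v in s.items()})
ims=[]
for n in ("scene","side"):
    p,d=optics.camera(n); np.savez(f"{n}0.npz",p=p,d=d); cv2.imwrite(f"pics/{n}0.png",p[:,:,::-1])
    c=optics.get_calibration(n); print(n,c['vfov'],c['cx'],c['cy'],np.round(-np.array(c['R']).T@np.array(c['t']),3))
E
```

```text
pics
{'t': np.float64(0.0), 'joint_positions': array([-0.   ,  0.239, -0.014,  1.319, -0.   ,  1.571]), 'qvel': array([0.001, 0.   , 0.001, 0.002, 0.   , 0.002]), 'joint_efforts': array([ 1.0000e-03, -5.3879e+01,  3.4644e+01,  1.8000e-02,  0.0000e+00,
        0.0000e+00]), 'eef_pos': array([ 0.525, -0.   ,  0.199]), 'eef_rot': array([ 0.707,  0.707, -0.   , -0.   ]), 'contact_force': array([ 0.428, -0.038,  0.122]), 'wrist_torque': array([ 0.012, -0.005,  0.015]), 'grip_force': np.float64(0.0), 'gripper_width': np.float64(0.085)}
scene 45.61805778087559 317.07195436998745 239.45961646773583 [ 0.891 -0.713  1.194]
side 50.23221822564047 321.5699965743856 243.383495973977 [ 0.335 -0.876  1.146]
```

View pics/scene0.png

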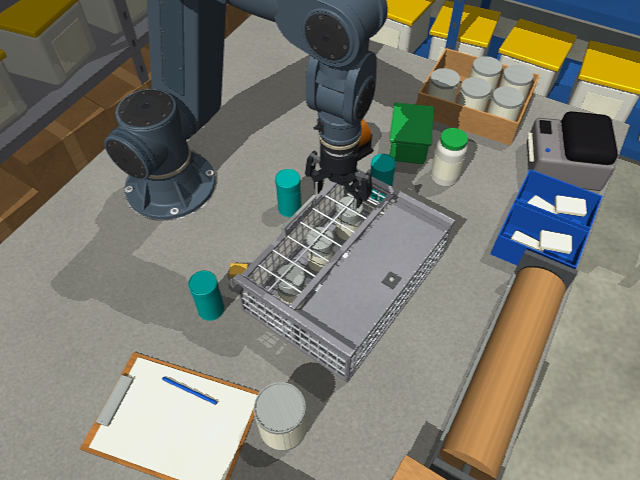

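View pics/side0.png

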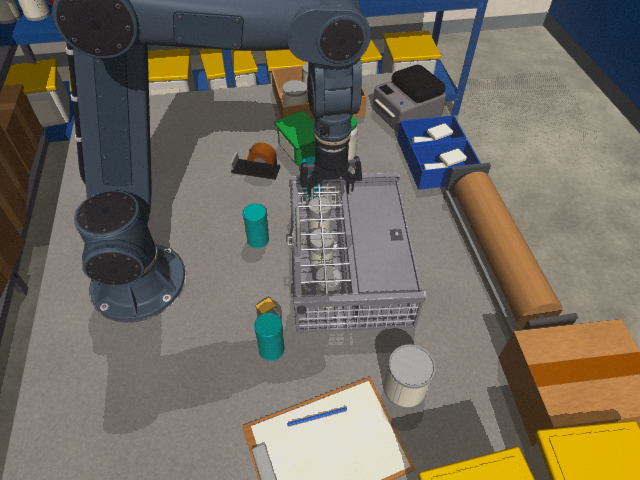

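The tins meant are the grey ones under the grille: side (319,205), (322,237), (328,278). The turquoise lookalikes stand outside at side (257,226), (270,336) and (310,170), and the lidded can is at (410,375). Next I'll check a close crop and an orthographic map built from depth.

```bash
cat > h.py <<'E'
import numpy as np, cv2
from station import manip, optics
def cal(n):
    c=optics.get_calibration(n); return 240/np.tan(np.radians(c['vfov'])/2),c['cx'],c['cy'],np.array(c['R']),np.array(c['t'])
def cloud(n,d):
    f,cx,cy,R,t=cal(n); v,u=np.mgrid[:480,:640]
    X=np.stack([(u-cx)/f*d,(v-cy)/f*d,d],-1)
    return (X-t)@R
def ray(n,u,v,z):
    f,cx,cy,R,t=cal(n); o=-R.T@t; r=R.T@np.array([(u-cx)/f,(v-cy)/f,1]); return o+r*(z-o[2])/r[2]
E
python3 - <<'E'
from h import *
a=np.load('side0.npz'); 
cv2.imwrite('pics/crop1.png',cv2.resize(a['p'][160:340,270:440,::-1],None,fx=3.3,fy=3.3,interpolation=cv2.INTER_CUBIC)[:600])
S=np.zeros((500,400,3),np.uint8); Z=np.full((500,400),-1.)
for n in('scene','side'):
    b=np.load(n+'0.npz'); P=cloud(n,b['d']); ok=(b['d']>0)
    Q=P[ok]; C=b['p'][ok]
    i=((0.30-Q[:,1])*800).astype(int); j=((Q[:,0]-0.35)*800).astype(int)
    m=(i>=0)&(i<500)&(j>=0)&(j<400)&(Q[:,2]<.2)
    for k in np.argsort(Q[m][:,2]):
        ii,jj=i[m][k],j[m][k]; S[ii:ii+2,jj:jj+2]=C[m][k]; Z[ii:ii+2,jj:jj+2]=Q[m][k,2]
    np.save('Z.npy',Z)
    # tin tops
    mm=(Q[:,2]>.118)&(Q[:,2]<.128)&(Q[:,0]>.4)&(Q[:,0]<.75)&(abs(Q[:,1])<.28)
    np.save(n+'_tops.npy',Q[mm]); print(n,mm.sum())
H=np.uint8(np.clip(Z/.2,0,1)*255); H=cv2.applyColorMap(H,cv2.COLORMAP_JET)
cv2.imwrite('pics/ortho.png',np.hstack([S[:,:,::-1],H]))
E
```

```text
scene 8087
side 6273
```

View pics/crop1.png

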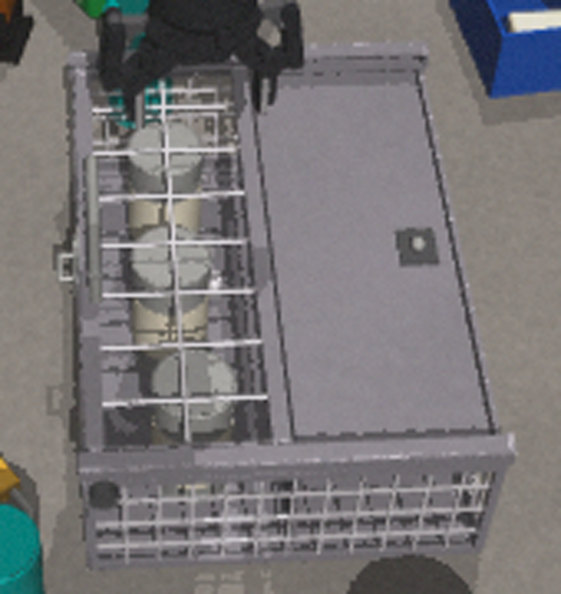

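View pics/ortho.png

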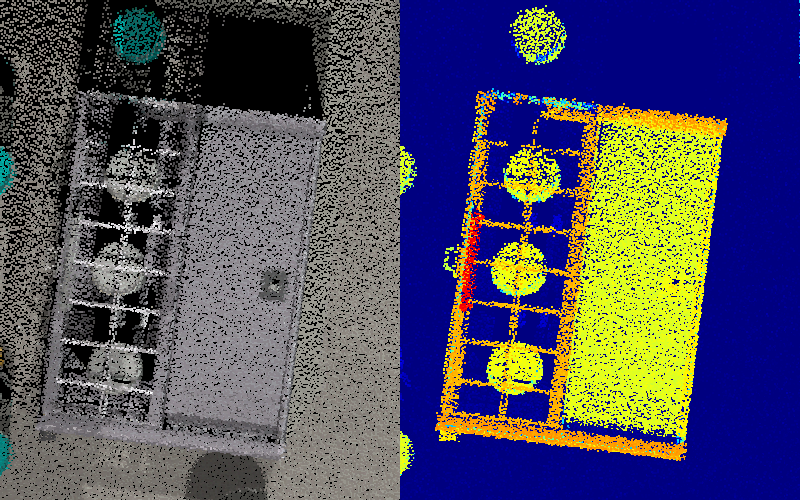

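```bash
python3 - <<'E'
from h import *
A=[]
for n in('scene','side'):
    b=np.load(n+'0.npz'); P=cloud(n,b['d']); Q=P[b['d']>0]
    Q=Q[(Q[:,0]>.38)&(Q[:,0]<.76)&(abs(Q[:,1])<.28)]; A.append(Q)
    h=Q[(Q[:,2]>.165)&(Q[:,2]<.182)&(Q[:,0]<.47)&(Q[:,1]>-.13)&(Q[:,1]<.06)]
    ln=cv2.fitLine(h[:,:2].astype(np.float32),cv2.DIST_HUBER,0,.01,.01).ravel()
    print(n,'handle',h.mean(0).round(4),len(h),'yext',h[:,1].min(),h[:,1].max(),'yaw',np.arctan2(-ln[0],ln[1])if ln[1]>0 else np.arctan2(ln[0],-ln[1]),'z',np.percentile(h[:,2],[5,95]))
    for u,v in((131,176),(118,268),(116,368)):
        c=np.array([.35+u/800,.30-v/800])
        for _ in range(5):
            m=Q[(Q[:,2]>.110)&(Q[:,2]<.132)&(np.hypot(*(Q[:,:2]-c).T)<.036)]
            c=cv2.minEnclosingCircle(m[:,:2].astype(np.float32))
            r=c[1];c=np.array(c[0])*.5+.5*m[:,:2].mean(0)
        print('  tin',c.round(4),m[:,:2].mean(0).round(4),round(r,4),len(m),np.median(m[:,2]).round(4))
    cov=Q[(Q[:,2]>.12)&(Q[:,2]<.15)]
    for z0,z1 in((.12,.132),(.14,.15)):
        m=Q[(Q[:,2]>z0)&(Q[:,2]<z1)&(Q[:,1]<.21)]
        print('  rect',z0,cv2.minAreaRect((m[:,:2]*1000).astype(np.float32)))
E
```

```text
scene handle [ 0.4417 -0.0286  0.174 ] 206 yext -0.08511537200972645 0.03437134133086955 yaw -0.1359969 z [0.16922463 0.1782233 ]
  tin [0.5171 0.0775] [0.5175 0.0753] 0.034 343 0.1209
  tin [ 0.5013 -0.0371] [ 0.5023 -0.0379] 0.0339 464 0.1209
  tin [ 0.4961 -0.1595] [ 0.498  -0.1602] 0.0343 537 0.1212
  rect 0.12 ((576.9146118164062, -49.424346923828125), (436.498779296875, 309.80364990234375), 82.90115356445312)
  rect 0.14 ((577.740234375, -42.25579833984375), (430.0411071777344, 310.369873046875), 82.84124755859375)
side handle [ 0.4353 -0.0302  0.1752] 155 yext -0.08848426016110231 0.03883096649854828 yaw -0.12416108 z [0.17024923 0.17935252]
  tin [0.5111 0.0793] [0.5113 0.078 ] 0.0341 304 0.1218
  tin [ 0.4951 -0.037 ] [ 0.4952 -0.0387] 0.034 342 0.1222
  tin [ 0.4897 -0.16  ] [ 0.4897 -0.1612] 0.0339 432 0.1222
  rect 0.12 ((571.30029296875, -48.38311767578125), (440.2202453613281, 308.3692932128906), 83.20913696289062)
  rect 0.14 ((573.4801025390625, -42.958282470703125), (431.6678771972656, 309.0508728027344), 83.1222915649414)
```

The crop and the height map agree: three grey tins stand under the grille, and the handle bar shows red at ortho (472,262). The cage is yawed about -7°, with the handle at about (0.438, -0.029). I'll move above the handle.

```bash
python3 -m handwheel '[{"x":-0.7,"y":-2.2,"az":0.03,"gripper":-0.6},{"x":-1.5,"y":-4.4,"az":0.06,"gripper":-0.6},{"x":-2.2,"y":-6.6,"az":0.09,"gripper":-0.6},{"x":-2.9,"y":-8.6,"az":0.123,"gripper":-0.6},{"x":-2.9,"y":-8.6,"az":0.123,"gripper":-0.6},{"x":-2.9,"y":-8.6,"az":0.123,"gripper":-0.6}]'
python3 - <<'E'
from h import *
c=optics.get_calibration('wrist'); p,d=optics.camera('wrist'); cv2.imwrite('pics/w1.png',p[:,:,::-1])
f=240/np.tan(np.radians(c['vfov'])/2); v,u=np.mgrid[:480,:640]
a=u-c['cx'];b=v-c['cy'];r=np.hypot(a,b)+1e-9;th=r/f
s=np.tan(np.minimum(th,1.4))/r
X=np.stack([a*s*d,b*s*d,d],-1); P=(X-np.array(c['t']))@np.array(c['R'])
m=(d>0)&(th<1.3)&(P[...,2]>.16)&(P[...,2]<.185)&(abs(P[...,1]+.03)<.075)&(P[...,0]<.47)&(P[...,0]>.41)
h=P[m]; print(len(h)); 
if len(h): print(h.mean(0),cv2.fitLine(h[:,:2].astype(np.float32),cv2.DIST_HUBER,0,.01,.01).ravel(),h.min(0),h.max(0))
E
```

```text
1881
[0.44368568 0.00220097 0.17396328] [ 1.2782265e-01  9.9179703e-01  4.4349429e-01 -8.4354437e-04] [ 0.43292242 -0.03985472  0.16029438] [0.45131924 0.03479267 0.17756481]validation failed for argument at $[0]...
```

View pics/w1.png

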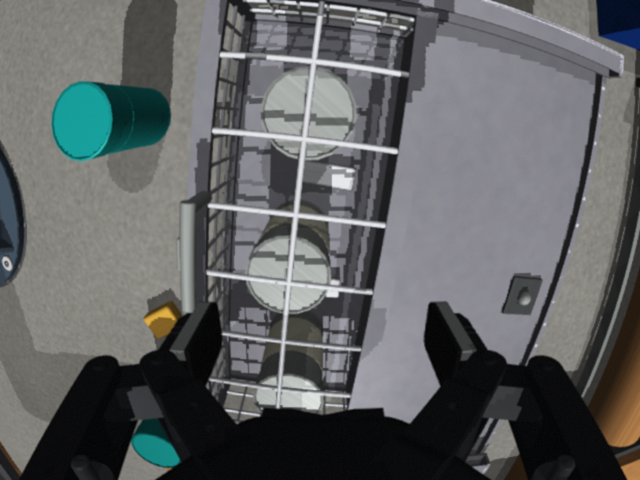

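The call was refused, so the picture is from the start pose. The bar lies at wrist (188,250), on a line through x≈0.440 at y=-0.029, which agrees. The flat tins show at about (343,178) and (333,288). I'll retry with every key given in each row.

```bash
python3 -m handwheel '[{"ax":0,"ay":0,"az":0.03,"x":-0.7,"y":-2.2,"z":0,"gripper":-0.6},{"ax":0,"ay":0,"az":0.06,"x":-1.5,"y":-4.4,"z":0,"gripper":-0.6},{"ax":0,"ay":0,"az":0.09,"x":-2.2,"y":-6.6,"z":0,"gripper":-0.6},{"ax":0,"ay":0,"az":0.123,"x":-2.9,"y":-8.5,"z":0,"gripper":-0.6},{"ax":0,"ay":0,"az":0.123,"x":-2.9,"y":-8.5,"z":0,"gripper":-0.6},{"ax":0,"ay":0,"az":0.123,"x":-2.9,"y":-8.5,"z":0,"gripper":-0.6}]'
```

```text
t: 0.65
eef_pos: [0.4395, -0.0292, 0.1997]
eef_rot: [0.749, 0.662, 0.0, 0.0]
contact_force: [0.1, -0.5, 0.3]
gripper_width: 0.017
grip_force: 0.0
```

```bash
python3 -m handwheel '[{"ax":0,"ay":0,"az":0,"x":0,"y":0,"z":0,"gripper":-0.2},{"ax":0,"ay":0,"az":0,"x":0,"y":0,"z":0.8,"gripper":-0.2},{"ax":0,"ay":0,"az":0,"x":0,"y":0,"z":1.6,"gripper":-0.2},{"ax":0,"ay":0,"az":0,"x":0,"y":0,"z":2.4,"gripper":-0.2},{"ax":0,"ay":0,"az":0,"x":0,"y":0,"z":3.2,"gripper":-0.2},{"ax":0,"ay":0,"az":0,"x":0,"y":0,"z":4.0,"gripper":-0.2},{"ax":0,"ay":0,"az":0,"x":0,"y":0,"z":4.4,"gripper":-0.2},{"ax":0,"ay":0,"az":0,"x":0,"y":0,"z":4.4,"gripper":-0.4},{"ax":0,"ay":0,"az":0,"x":0,"y":0,"z":4.4,"gripper":-0.5},{"ax":0,"ay":0,"az":0,"x":0,"y":0,"z":4.4,"gripper":-0.6},{"ax":0,"ay":0,"az":0,"x":0,"y":0,"z":4.4,"gripper":-0.65},{"ax":0,"ay":0,"az":0,"x":0,"y":0,"z":4.4,"gripper":-0.65}]'
python3 - <<'E'
from h import *
p,d=optics.camera('wrist'); cv2.imwrite('pics/w2.png',p[:,:,::-1])
E
```

```text
t: 1.65
eef_pos: [0.4402, -0.029, 0.1558]
eef_rot: [0.749, 0.662, 0.0, 0.0]
contact_force: [0.2, -0.2, -0.2]
gripper_width: 0.0148
grip_force: 0.0
```

View pics/w2.png

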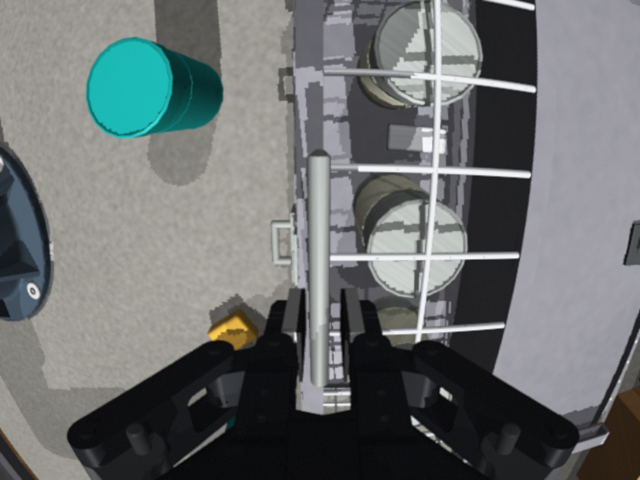

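The bar, at pixel column 319, sits between the fingers at columns 303 and 345. Now I'll push along the cage's +x.

```bash
python3 -m handwheel '[{"ax":0,"ay":0,"az":0,"x":0,"y":0.8,"z":0,"gripper":-0.65},{"ax":0,"ay":0,"az":0,"x":0,"y":2,"z":0,"gripper":-0.65},{"ax":0,"ay":0,"az":0,"x":0,"y":3.2,"z":0,"gripper":-0.65},{"ax":0,"ay":0,"az":0,"x":0,"y":4.4,"z":0,"gripper":-0.65},{"ax":0,"ay":0,"az":0,"x":0,"y":5.6,"z":0,"gripper":-0.65},{"ax":0,"ay":0,"az":0,"x":0,"y":6.8,"z":0,"gripper":-0.65},{"ax":0,"ay":0,"az":0,"x":0,"y":8.0,"z":0,"gripper":-0.65},{"ax":0,"ay":0,"az":0,"x":0,"y":9.2,"z":0,"gripper":-0.65},{"ax":0,"ay":0,"az":0,"x":0,"y":10.4,"z":0,"gripper":-0.65},{"ax":0,"ay":0,"az":0,"x":0,"y":11.2,"z":0,"gripper":-0.65},{"ax":0,"ay":0,"az":0,"x":0,"y":11.8,"z":0,"gripper":-0.65},{"ax":0,"ay":0,"az":0,"x":0,"y":11.8,"z":0,"gripper":-0.65}]'
python3 -m handwheel '[{"ax":0,"ay":0,"az":0,"x":0,"y":0.5,"z":0,"gripper":-0.65},{"ax":0,"ay":0,"az":0,"x":0,"y":1,"z":0,"gripper":-0.65},{"ax":0,"ay":0,"az":0,"x":0,"y":1.5,"z":0,"gripper":-0.65},{"ax":0,"ay":0,"az":0,"x":0,"y":1.9,"z":0,"gripper":-0.65},{"ax":0,"ay":0,"az":0,"x":0,"y":1.9,"z":0,"gripper":-0.65},{"ax":0,"ay":0,"az":0,"x":0,"y":1.9,"z":0,"gripper":-0.65}]'
```

```text
t: 2.7
eef_pos: [0.5584, -0.0437, 0.1548]
eef_rot: [0.749, 0.662, -0.0, -0.0]
contact_force: [-0.6, 0.2, -0.0]
gripper_width: 0.0149
grip_force: 0.0
t: 3.2
eef_pos: [0.576, -0.0458, 0.1553]
eef_rot: [0.749, 0.662, -0.0, -0.0]
contact_force: [-0.1, -0.1, 0.1]
gripper_width: 0.0147
grip_force: 0.0
```

```bash
python3 - <<'E'
from h import *
p,d=optics.camera('wrist'); cv2.imwrite('pics/w3.png',p[:,:,::-1])
E
```

```text
(no output)
```

View pics/w3.png

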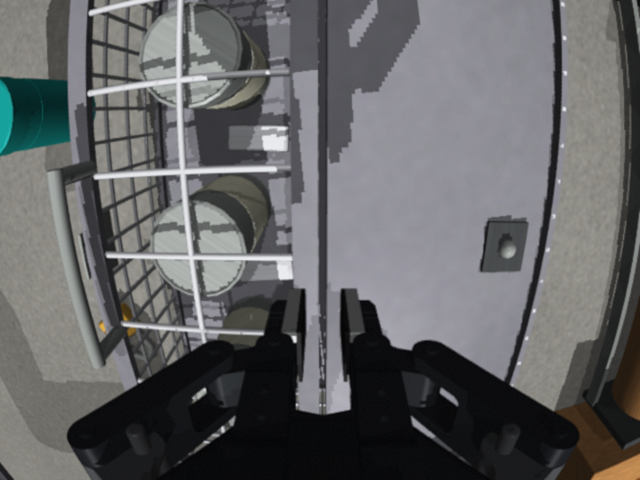

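The lid is still shut: the bar is at (75,260), far left of the fingers, so the fingers lost it. I'll measure fingertip and bar heights.

```bash
cat >> h.py <<'E'
def wcloud():
    c=optics.get_calibration('wrist'); p,d=optics.camera('wrist')
    f=240/np.tan(np.radians(c['vfov'])/2); v,u=np.mgrid[:480,:640]
    a=u-c['cx'];b=v-c['cy'];r=np.hypot(a,b)+1e-9;th=r/f
    s=np.tan(np.minimum(th,1.4))/r
    P=(np.stack([a*s*d,b*s*d,d],-1)-np.array(c['t']))@np.array(c['R'])
    P[(d<=0)|(th>1.3)]=np.nan
    return p,P,-np.array(c['R']).T@np.array(c['t'])
E
python3 - <<'E'
from h import *
p,P,o=wcloud(); print(o)
for u,v in((300,292),(298,300),(345,300),(270,312),(290,340),(355,300),(75,250),(85,300),(62,200),(185,200),(340,400),(310,220)): print(u,v,P[v,u].round(4))
P2=cloud('side',optics.camera('side')[1])
m=(P2[...,2]>.14)&(P2[...,2]<.2)&(P2[...,0]>.55)&(P2[...,0]<.61)&(abs(P2[...,1]+.045)<.03)
q=P2[m]; print(len(q), np.percentile(q[:,2],[0,2,10,50]),q[q[:,2].argsort()[:5]])
E
```

```text
[0.58577486 0.03212243 0.32874765]
300 292 [ 0.5681 -0.035   0.1927]
298 300 [ 0.5679 -0.0342  0.2011]
345 300 [ 0.586  -0.0368  0.2004]
270 312 [ 0.5563 -0.0375  0.2025]
290 340 [ 0.5671 -0.0337  0.2294]
355 300 [ 0.5899 -0.0377  0.1997]
75 250 [ 0.4456 -0.0111  0.1696]
85 300 [ 0.4425 -0.0401  0.1717]
62 200 [0.4484 0.0171 0.1723]
185 200 [ 5.052e-01 -1.000e-04  1.374e-01]
340 400 [ 0.5742 -0.1669  0.1189]
310 220 [ 0.5726 -0.0198  0.1397]
62 [0.14005282 0.14015384 0.14069144 0.14302317] [[ 0.57023077 -0.03653076  0.14005282]
 [ 0.55997928 -0.03482809  0.14013841]
 [ 0.56121267 -0.06593347  0.14020854]
 [ 0.5662227  -0.06691864  0.14034482]
 [ 0.56033677 -0.04550996  0.14041891]]
```

```bash
python3 - <<'E'
from h import *
p,P,o=wcloud()
for v in range(280,300,2): print(v,P[v,293].round(3),P[v,300].round(3),p[v,300],P[v,350].round(3))
print(optics.get_calibration('wrist'))
for n in('side','scene'):
    f,cx,cy,R,t=cal(n); a=R@np.array([.576,-.0458,.155])+t; u,v=a[0]/a[2]*f+cx,a[1]/a[2]*f+cy; print(n,u,v)
    q,d=optics.camera(n); u,v=int(u),int(v)
    cv2.imwrite(f'pics/tip_{n}.png',cv2.resize(q[v-60:v+40,u-60:u+60,::-1],None,fx=4,fy=4,interpolation=cv2.INTER_CUBIC))
    C=cloud(n,d)[v-60:v+40,u-60:u+60]; np.save(f'tip_{n}.npy',C)
a=cv2.imread('pics/tip_side.png');b=cv2.imread('pics/tip_scene.png')
cv2.imwrite('pics/tips.png',cv2.resize(np.hstack([a,b]),(800,333)))
E
```

```text
280 [ 0.539 -0.115  0.004] [ 0.562 -0.054  0.138] [157 155 164] [ 0.591 -0.067  0.118]
282 [ 0.538 -0.117  0.003] [ 0.562 -0.055  0.139] [157 156 165] [ 0.59  -0.068  0.119]
284 [ 0.538 -0.119  0.003] [ 0.562 -0.057  0.138] [157 154 164] [ 0.59  -0.07   0.119]
286 [ 0.537 -0.122  0.002] [ 0.562 -0.058  0.139] [160 159 167] [ 0.59  -0.071  0.119]
288 [ 0.537 -0.124  0.002] [ 0.561 -0.059  0.139] [108 107 113] [ 0.59  -0.072  0.12 ]
290 [ 0.565 -0.034  0.192] [ 0.568 -0.034  0.192] [52 53 55] [ 0.588 -0.037  0.192]
292 [ 0.565 -0.034  0.194] [ 0.568 -0.035  0.193] [52 52 52] [ 0.588 -0.037  0.193]
294 [ 0.565 -0.035  0.195] [ 0.568 -0.035  0.195] [46 45 45] [ 0.588 -0.038  0.194]
296 [ 0.565 -0.034  0.197] [ 0.568 -0.034  0.197] [37 37 37] [ 0.588 -0.037  0.196]
298 [ 0.566 -0.034  0.199] [ 0.568 -0.035  0.199] [28 28 29] [ 0.588 -0.037  0.199]
{'vfov': 65.70646984690485, 'cx': 322.6559789763609, 'cy': 235.15029484874898, 'R': array([[ 9.92326990e-01, -1.23640916e-01,  2.61364563e-04],
       [-1.17647938e-01, -9.43573694e-01,  3.09560409e-01],
       [-3.80277160e-02, -3.07215898e-01, -9.50879742e-01]]), 't': array([-0.57727968, -0.00256962,  0.34483274])}
side 353.26962426399484 228.59702371816434
scene 346.64035695986297 245.69548921479196
```

View pics/tips.png

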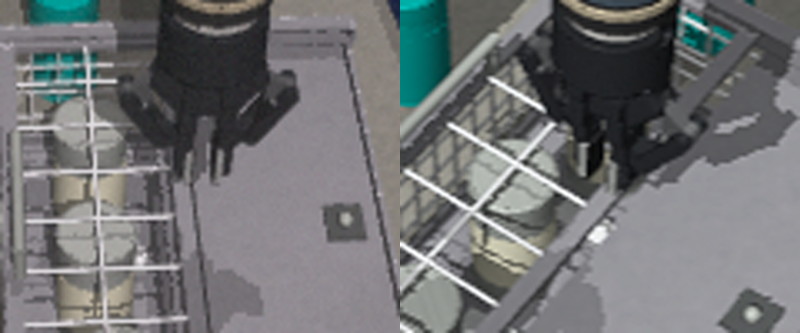

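```bash
python3 - <<'E'
from h import *
for n in('side','scene'):
    b=np.load(n+'0.npz'); P=cloud(n,b['d']); 
    m=(b['p'].max(-1)<60)&(P[...,2]>.16)&(abs(P[...,0]-.525)<.07)&(abs(P[...,1])<.03)&(b['d']>0)
    q=P[m]; print(n,'start',q.shape,np.percentile(q[:,2],[0,1,3,10]))
    C=np.load(f'tip_{n}.npy'); q=C[(C[...,2]>.15)&(abs(C[...,0]-.576)<.05)&(abs(C[...,1]+.046)<.03)]
    print('now',np.percentile(q[:,2],[0,1,3,10]), q[q[:,2].argsort()[:4]])
E
```

```text
side start (1596, 3) [0.24519485 0.25959164 0.27298077 0.29608584]
now [0.18873321 0.19570786 0.20218843 0.22736786] [[ 0.57925453 -0.0538919   0.18873321]
 [ 0.57990987 -0.05089411  0.18905416]
 [ 0.5809439  -0.04582525  0.19079191]
 [ 0.58105178 -0.0565494   0.19133038]]
scene start (2741, 3) [0.24551076 0.25905556 0.2761168  0.29880224]
now [0.18377699 0.19169025 0.19785173 0.21810843] [[ 0.56932886 -0.03360325  0.18377699]
 [ 0.5904402  -0.05506976  0.18651944]
 [ 0.56967788 -0.04845283  0.18676998]
 [ 0.56905884 -0.0519233   0.1867911 ]]
```

The real fingertips sit about 32 mm behind the reported TCP (46 mm behind it when open), so they passed over the bar. I'll go back and come down 34 mm lower.

```bash
python3 -c "
from station import manip; print(manip.grip_point_offset,[a for a in dir(manip) if a[0]!='_'])"
python3 -m handwheel '[{"ax":0,"ay":0,"az":0,"x":0,"y":-2,"z":-0.5,"gripper":-0.3},{"ax":0,"ay":0,"az":0,"x":0,"y":-5,"z":-0.5,"gripper":-0.3},{"ax":0,"ay":0,"az":0,"x":0,"y":-8,"z":-0.5,"gripper":-0.3},{"ax":0,"ay":0,"az":0,"x":0,"y":-11,"z":-0.5,"gripper":-0.3},{"ax":0,"ay":0,"az":0,"x":0,"y":-13.8,"z":-0.5,"gripper":-0.3},{"ax":0,"ay":0,"az":0,"x":0,"y":-13.8,"z":0,"gripper":-0.3},{"ax":0,"ay":0,"az":0,"x":0,"y":-13.8,"z":0.7,"gripper":-0.3},{"ax":0,"ay":0,"az":0,"x":0,"y":-13.8,"z":1.4,"gripper":-0.3},{"ax":0,"ay":0,"az":0,"x":0,"y":-13.8,"z":2.1,"gripper":-0.3},{"ax":0,"ay":0,"az":0,"x":0,"y":-13.8,"z":2.8,"gripper":-0.3},{"ax":0,"ay":0,"az":0,"x":0,"y":-13.8,"z":3.3,"gripper":-0.3},{"ax":0,"ay":0,"az":0,"x":0,"y":-13.8,"z":3.3,"gripper":-0.3}]'
python3 - <<'E'
from h import *
p,P,o=wcloud()
q=P[(P[...,2]>.14)&(P[...,2]<.21)&(p.max(-1)<60)]
print(q[q[:,2].argsort()[:200:20]].round(4))
E
```

```text
0.0187 ['IKError', 'close_job', 'grip_point_offset', 'observe']
t: 4.5
eef_pos: [0.4385, -0.0289, 0.1208]
eef_rot: [0.749, 0.662, -0.001, -0.001]
contact_force: [-0.1, 0.4, 0.1]
gripper_width: 0.0298
grip_force: 0.0
[[ 0.7008 -0.259   0.14  ]
 [ 0.7003 -0.2571  0.1415]
 [ 0.7011 -0.2569  0.1422]
 [ 0.4544 -0.0271  0.153 ]
 [ 0.4541 -0.0295  0.1547]
 [ 0.4236 -0.031   0.156 ]
 [ 0.4251 -0.02    0.1566]
 [ 0.4245 -0.0235  0.1572]
 [ 0.4527 -0.0382  0.1577]
 [ 0.4145 -0.0207  0.1586]]
```

Tips are at z≈0.152, one either side of the bar. I'll narrow the opening and push.

```bash
python3 -m handwheel '[{"ax":0,"ay":0,"az":0,"x":0,"y":0,"z":0,"gripper":-0.6},{"ax":0,"ay":0,"az":0,"x":0,"y":0,"z":0,"gripper":-0.65},{"ax":0,"ay":0,"az":0,"x":0,"y":0.6,"z":0,"gripper":-0.65},{"ax":0,"ay":0,"az":0,"x":0,"y":1.6,"z":0,"gripper":-0.65},{"ax":0,"ay":0,"az":0,"x":0,"y":2.8,"z":0,"gripper":-0.65},{"ax":0,"ay":0,"az":0,"x":0,"y":4.0,"z":0,"gripper":-0.65},{"ax":0,"ay":0,"az":0,"x":0,"y":5.2,"z":0,"gripper":-0.65},{"ax":0,"ay":0,"az":0,"x":0,"y":6.4,"z":0,"gripper":-0.65},{"ax":0,"ay":0,"az":0,"x":0,"y":7.6,"z":0,"gripper":-0.65},{"ax":0,"ay":0,"az":0,"x":0,"y":8.8,"z":0,"gripper":-0.65},{"ax":0,"ay":0,"az":0,"x":0,"y":10,"z":0,"gripper":-0.65},{"ax":0,"ay":0,"az":0,"x":0,"y":10,"z":0,"gripper":-0.65}]'
```

```text
t: 5.55
eef_pos: [0.541, -0.0415, 0.1223]
eef_rot: [0.749, 0.662, 0.001, 0.001]
contact_force: [-1.7, 0.8, 0.6]
gripper_width: 0.0149
grip_force: 0.7
```

```bash
python3 -m handwheel '[{"ax":0,"ay":0,"az":0,"x":0,"y":0.6,"z":0,"gripper":-0.65},{"ax":0,"ay":0,"az":0,"x":0,"y":1.2,"z":0,"gripper":-0.65},{"ax":0,"ay":0,"az":0,"x":0,"y":1.8,"z":0,"gripper":-0.65},{"ax":0,"ay":0,"az":0,"x":0,"y":2.4,"z":0,"gripper":-0.65},{"ax":0,"ay":0,"az":0,"x":0,"y":3.0,"z":0,"gripper":-0.65},{"ax":0,"ay":0,"az":0,"x":0,"y":3.5,"z":0,"gripper":-0.65},{"ax":0,"ay":0,"az":0,"x":0,"y":3.9,"z":0,"gripper":-0.65},{"ax":0,"ay":0,"az":0,"x":0,"y":3.9,"z":0,"gripper":-0.65},{"ax":0,"ay":0,"az":0,"x":0,"y":3.9,"z":0,"gripper":-0.65}]'
python3 - <<'E'
from h import *
p,P,o=wcloud(); cv2.imwrite('pics/w5.png',p[:,:,::-1])
b=P[(P[...,2]>.162)&(P[...,2]<.18)&(p.min(-1)>70)&(p.max(-1)<190)&(abs(P[...,1]+.046)<.07)&(P[...,0]>.42)&(P[...,0]<.62)]
print(len(b),cv2.fitLine(b[:,:2].astype(np.float32),cv2.DIST_HUBER,0,.01,.01).ravel())
E
```

```text
t: 6.3
eef_pos: [0.5773, -0.046, 0.1222]
eef_rot: [0.749, 0.662, 0.0, 0.0]
contact_force: [-2.1, 0.1, -1.1]
gripper_width: 0.0151
grip_force: 1.0
5608 [ 0.13032     0.991472    0.57669526 -0.03350745]
```

View pics/w5.png

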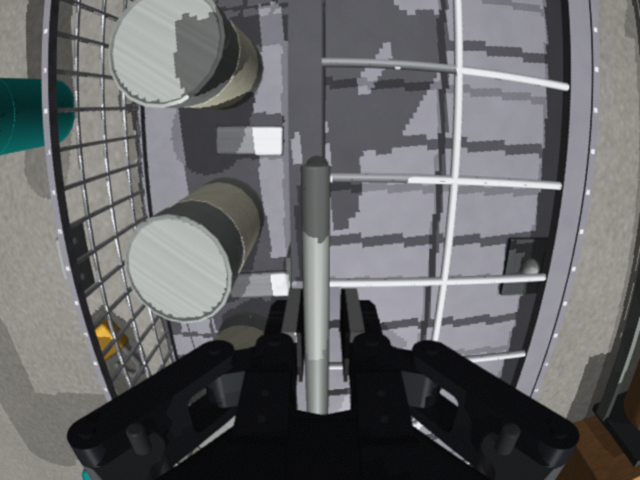

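The lid is open by about 136 mm, with the bar against the left finger. I'll push 4 mm more for certainty, back off to free play and open the fingers.

```bash
python3 -m handwheel '[{"ax":0,"ay":0,"az":0,"x":0,"y":0.2,"z":0,"gripper":-0.65},{"ax":0,"ay":0,"az":0,"x":0,"y":0.4,"z":0,"gripper":-0.65},{"ax":0,"ay":0,"az":0,"x":0,"y":0.4,"z":0,"gripper":-0.65},{"ax":0,"ay":0,"az":0,"x":0,"y":0.2,"z":0,"gripper":-0.5},{"ax":0,"ay":0,"az":0,"x":0,"y":-0.1,"z":0,"gripper":-0.3},{"ax":0,"ay":0,"az":0,"x":0,"y":-0.2,"z":0,"gripper":-0.3},{"ax":0,"ay":0,"az":0,"x":0,"y":-0.2,"z":0,"gripper":-0.3},{"ax":0,"ay":0,"az":0,"x":0,"y":-0.2,"z":0,"gripper":-0.3},{"ax":0,"ay":0,"az":0,"x":0,"y":-0.2,"z":0,"gripper":-0.3}]'
python3 - <<'E'
from h import *
p,P,o=wcloud(); cv2.imwrite('pics/w6.png',p[:,:,::-1])
b=P[(P[...,2]>.162)&(P[...,2]<.18)&(p.min(-1)>70)&(p.max(-1)<190)&(abs(P[...,1]+.046)<.07)&(P[...,0]>.42)&(P[...,0]<.62)]
print(len(b),cv2.fitLine(b[:,:2].astype(np.float32),cv2.DIST_HUBER,0,.01,.01).ravel())
q=P[(P[...,2]>.14)&(P[...,2]<.17)&(p.max(-1)<60)&(abs(P[...,1]+.046)<.03)]
print(q[:,0].min(),q[:,0].max(),len(q))
E
```

```text
t: 7.1
eef_pos: [0.5752, -0.0457, 0.1226]
eef_rot: [0.749, 0.662, 0.0, 0.0]
contact_force: [0.5, -0.2, -0.6]
gripper_width: 0.03
grip_force: 0.0
5723 [ 0.12698494  0.9919046   0.5764927  -0.02886023]
0.5479756561946519 0.6043586301863633 724
```

```bash
python3 -m handwheel '[{"ax":0,"ay":0,"az":0,"x":0,"y":0,"z":-1.5,"gripper":-0.3},{"ax":0,"ay":0,"az":0,"x":0,"y":0,"z":-3.5,"gripper":-0.3},{"ax":0,"ay":0,"az":0,"x":0,"y":0,"z":-6,"gripper":-0.3},{"ax":0,"ay":0,"az":0,"x":0,"y":-2,"z":-8,"gripper":1},{"ax":0,"ay":0,"az":0,"x":0,"y":-4.5,"z":-8.5,"gripper":1},{"ax":0,"ay":0,"az":0,"x":0,"y":-7,"z":-8.5,"gripper":1},{"ax":0,"ay":0,"az":0,"x":0,"y":-7.5,"z":-8.5,"gripper":1},{"ax":0,"ay":0,"az":0,"x":0,"y":-7.5,"z":-8.5,"gripper":1},{"ax":0,"ay":0,"az":0,"x":0,"y":-7.5,"z":-8.5,"gripper":1}]'
python3 - <<'E'
from h import *
def circ(Q,c,r=.036):
    for _ in range(6):
        m=Q[np.hypot(*(Q[:,:2]-c).T)<r]; e=cv2.minEnclosingCircle(m[:,:2].astype(np.float32)); c=.5*np.array(e[0])+.5*m[:,:2].mean(0)
    return c.round(4),m[:,:2].mean(0).round(4),round(e[1],4),len(m),np.median(m[:,2]).round(4)
W=wcloud()[1].reshape(-1,3)
for n,Q in(('w',W),('side',cloud('side',optics.camera('side')[1]).reshape(-1,3)),('scene',cloud('scene',optics.camera('scene')[1]).reshape(-1,3))):
    Q=Q[(Q[:,2]>.112)&(Q[:,2]<.132)]
    for c in((.514,.077),(.498,-.038),(.494,-.16)):
        try: print(n,*circ(Q,np.array(c)))
        except Exception as e: print(n,c,'none')
    
p,P,o=wcloud(); cv2.imwrite('pics/w7.png',p[:,:,::-1])
h=P[(P[...,2]>.162)&(P[...,2]<.182)&(P[...,0]>.42)&(P[...,0]<.62)&(abs(P[...,1])<.12)]; print('handle',h.mean(0),len(h))
q=P[(P[...,2]>.19)&(P[...,2]<.26)]; print('fingers',q.min(0),q.max(0))
E
```

```text
t: 7.9
eef_pos: [0.5011, -0.0365, 0.2077]
eef_rot: [0.749, 0.662, 0.0, 0.0]
contact_force: [-0.0, 0.2, -0.8]
gripper_width: 0.085
grip_force: 0.0
w [0.515  0.0822] [0.515 0.082] 0.0324 6520 0.1215
w [ 0.4988 -0.0343] [ 0.4988 -0.0335] 0.0326 5893 0.1215
w [ 0.4932 -0.157 ] [ 0.4934 -0.1551] 0.0331 3703 0.1214
side [0.5106 0.0803] [0.5108 0.0791] 0.0343 361 0.1222
side [ 0.4942 -0.0369] [ 0.4945 -0.0381] 0.0346 426 0.1222
side [ 0.4897 -0.1605] [ 0.4894 -0.1614] 0.0339 492 0.1223
scene [0.5251 0.0798] [0.5283 0.0786] 0.0335 306 0.1209
scene [ 0.5005 -0.0364] [ 0.5015 -0.0364] 0.0342 541 0.1212
scene [ 0.4959 -0.1597] [ 0.4963 -0.1607] 0.0338 616 0.1213
handle [ 0.57477461 -0.02926218  0.17416432] 2520
fingers [ 0.44798687 -0.05412395  0.25004183] [ 0.55779308 -0.02032233  0.25999314]
```

View pics/w7.png

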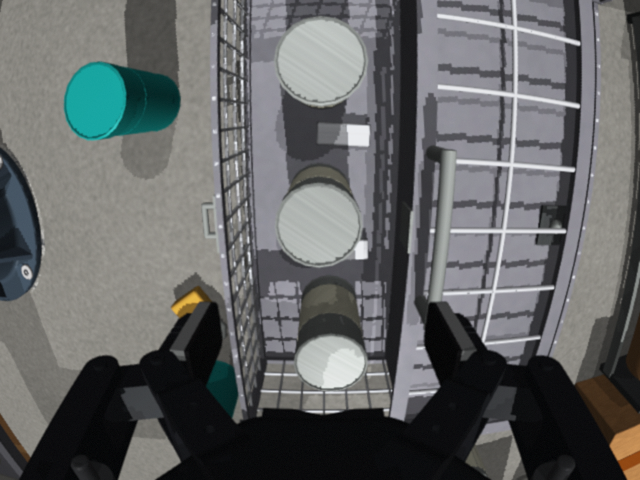

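The lid stays caught, with the handle at (445,230). The tin tops are at (321,62), (318,223) and (330,360). I'll check knuckle clearance, then grasp the middle tin.

```bash
python3 -m handwheel '[{"ax":0,"ay":0,"az":0,"x":0.1,"y":-0.4,"z":2,"gripper":1},{"ax":0,"ay":0,"az":0,"x":0.1,"y":-0.4,"z":5,"gripper":1},{"ax":0,"ay":0,"az":0,"x":0.1,"y":-0.4,"z":8,"gripper":1},{"ax":0,"ay":0,"az":0,"x":0.1,"y":-0.4,"z":8,"gripper":1},{"ax":0,"ay":0,"az":0,"x":0.1,"y":-0.4,"z":8,"gripper":1}]'
python3 - <<'E'
from h import *
p,P,o=wcloud(); cv2.imwrite('pics/w8.png',p[:,:,::-1])
z0=manip.observe()['eef_pos']; print(z0)
R=np.array([[.9925,-.122],[.122,.9925]])
dark=(p.max(-1)<50)
L=(P-z0); L[...,:2]=L[...,:2]@R.T.T
for a in np.arange(.03,.14,.01):
    m=dark&(L[...,2]>a)&(L[...,2]<a+.01)&(abs(L[...,1])<.05)&(abs(L[...,0])<.12)
    if m.sum()>5: print(a.round(2),np.percentile(L[m][:,0],[1,99]).round(3),m.sum())
E
```

```text
t: 8.52
eef_pos: [0.4959, -0.035, 0.1265]
eef_rot: [0.749, 0.662, -0.001, -0.001]
contact_force: [0.0, -0.5, -0.2]
gripper_width: 0.0852
grip_force: 0.0
[ 0.4970923  -0.0350478   0.12793807]
0.03 [0.084 0.087] 163
0.04 [-0.045  0.086] 596
0.05 [-0.053  0.055] 1151
0.06 [-0.053  0.055] 1383
0.07 [-0.053  0.054] 1313
0.08 [-0.064  0.068] 1654
0.09 [-0.069  0.072] 5915
0.1 [-0.068  0.071] 8736
0.11 [-0.065  0.07 ] 12765
0.12 [-0.064  0.069] 12082
0.13 [-0.064  0.069] 4272
0.14 [-0.064  0.069] 70
```

The knuckles reach ±72 mm, which would brush the handle if I close along the cage's x. I'll turn the tool 60° so they clear both the handle and the end rails.

```bash
python3 -m handwheel '[{"ax":0,"ay":0,"az":0.1,"x":0,"y":0,"z":-1,"gripper":1},{"ax":0,"ay":0,"az":0.2,"x":0,"y":0,"z":-2,"gripper":1},{"ax":0,"ay":0,"az":0.3,"x":0,"y":0,"z":-2,"gripper":1},{"ax":0,"ay":0,"az":0.4,"x":0,"y":0,"z":-2,"gripper":1},{"ax":0,"ay":0,"az":0.5,"x":0,"y":0,"z":-2,"gripper":1},{"ax":0,"ay":0,"az":0.6,"x":0,"y":0,"z":-2,"gripper":1},{"ax":0,"ay":0,"az":0.7,"x":0,"y":0,"z":-2,"gripper":1},{"ax":0,"ay":0,"az":0.8,"x":0,"y":0,"z":-2,"gripper":1},{"ax":0,"ay":0,"az":0.92,"x":0,"y":0,"z":-2,"gripper":1},{"ax":0,"ay":0,"az":1.047,"x":0,"y":0,"z":-2,"gripper":1},{"ax":0,"ay":0,"az":1.047,"x":0,"y":0,"z":-2,"gripper":1},{"ax":0,"ay":0,"az":1.047,"x":0,"y":0,"z":-2,"gripper":1}]'
python3 - <<'E'
from h import *
import math
p,P,o=wcloud(); cv2.imwrite('pics/w9.png',p[:,:,::-1])
e=manip.observe(); print(e['eef_pos'],e['joint_positions'])
from scipy.spatial.transform import Rotation as Ro
R=Ro.from_quat(e['eef_rot']).as_matrix(); print(R.round(3))
Q=P.reshape(-1,3); 
q=Q[(Q[:,2]<e['eef_pos'][2]+.07)&(Q[:,2]>e['eef_pos'][2]+.044)&(np.hypot(*(Q[:,:2]-e['eef_pos'][:2]).T)<.08)]; l=(q-e['eef_pos'])@R
print('fingers tool',l.min(0),l.max(0))
T=Q[(Q[:,2]>.116)&(Q[:,2]<.127)]
for c in((.515,.082),(.4985,-.035),(.493,-.157)):
    c=np.array(c)
    for _ in range(5):
        m=T[np.hypot(*(T[:,:2]-c).T)<.036]
        if len(m)<200: break
        k=cv2.minEnclosingCircle(m[:,:2].astype(np.float32)); c=.5*np.array(k[0])+.5*m[:,:2].mean(0)
    print(c,len(m), (R.T@(np.array([*c,0])-e['eef_pos']))[:2]*100)
E
```

```text
t: 9.57
eef_pos: [0.4978, -0.0351, 0.149]
eef_rot: [0.98, 0.201, 0.001, 0.0]
contact_force: [-0.1, -0.6, -0.0]
gripper_width: 0.0852
grip_force: 0.0
[ 0.49753215 -0.03506941  0.14866732] [-7.03664184e-02  2.15015819e-01 -1.76700227e-01  1.17718923e+00
 -5.77298112e-06  2.66610130e+00]
[[ 0.919  0.394  0.002]
 [ 0.394 -0.919 -0.   ]
 [ 0.002  0.001 -1.   ]]
fingers tool [-0.01173936 -0.05578638 -0.07003332] [ 0.01215039  0.05751081 -0.04407822]
[0.51576913 0.08168993] 8310 [  6.25299562 -10.02497041]
[ 0.49942106 -0.03450048] 8963 [0.17106805 0.00921423]
[ 0.49986056 -0.15945718] 3430 [-4.71350395 11.51071999]
```

Offset is small (0.17, 0.01 cm). I'll descend and grip.

```bash
cat >> h.py <<'E'
def weigh(n=8):
    a=[]
    for _ in range(n):
        optics.camera('side'); s=manip.observe(); a.append([*s['contact_force'],*s['wrist_torque'],*s['joint_efforts'][1:4]])
    a=np.array(a); print('F,T,eff',a.mean(0).round(2),'sd',a.std(0).round(2),'w',round(float(s['gripper_width']),4),'grip',round(float(s['grip_force']),1),'pos',np.round(s['eef_pos'],4))
E
python3 -c "from h import *; weigh()"
python3 -m handwheel '[{"ax":0,"ay":0,"az":0,"x":0.1,"y":0,"z":2,"gripper":1},{"ax":0,"ay":0,"az":0,"x":0.1,"y":0,"z":4,"gripper":1},{"ax":0,"ay":0,"az":0,"x":0.1,"y":0,"z":6,"gripper":1},{"ax":0,"ay":0,"az":0,"x":0.1,"y":0,"z":8,"gripper":1},{"ax":0,"ay":0,"az":0,"x":0.1,"y":0,"z":9.6,"gripper":1},{"ax":0,"ay":0,"az":0,"x":0.1,"y":0,"z":9.6,"gripper":1}]'
python3 -m handwheel '[{"ax":0,"ay":0,"az":0,"x":0,"y":0,"z":0,"gripper":0},{"ax":0,"ay":0,"az":0,"x":0,"y":0,"z":0,"gripper":0},{"ax":0,"ay":0,"az":0,"x":0,"y":0,"z":0,"gripper":0},{"ax":0,"ay":0,"az":0,"x":0,"y":0,"z":0,"gripper":0},{"ax":0,"ay":0,"az":0,"x":0,"y":0,"z":0,"gripper":0},{"ax":0,"ay":0,"az":0,"x":0,"y":0,"z":0,"gripper":0}]'
```

```text
F,T,eff [ 5.400e-01  9.000e-02  2.000e-01  1.000e-02  0.000e+00 -0.000e+00
 -5.091e+01  3.350e+01  1.000e-02] sd [0.55 0.57 0.49 0.02 0.03 0.03 0.03 0.06 0.  ] w 0.0856 grip 0.0 pos [ 0.4966 -0.035   0.1474]
t: 10.52
eef_pos: [0.4954, -0.0345, 0.0486]
eef_rot: [0.98, 0.199, -0.002, -0.001]
contact_force: [-0.7, 0.1, -0.3]
gripper_width: 0.0853
grip_force: 0.0
t: 11.02
eef_pos: [0.4985, -0.0346, 0.0526]
eef_rot: [0.98, 0.199, 0.001, 0.0]
contact_force: [0.2, 0.9, 6.6]
gripper_width: 0.0625
grip_force: 65.9
```

```bash
python3 -m handwheel '[{"ax":0,"ay":0,"az":0,"x":0,"y":0,"z":-0.5,"gripper":0},{"ax":0,"ay":0,"az":0,"x":0,"y":0,"z":-1.2,"gripper":0},{"ax":0,"ay":0,"az":0,"x":0,"y":0,"z":-2,"gripper":0},{"ax":0,"ay":0,"az":0,"x":0,"y":0,"z":-2.5,"gripper":0},{"ax":0,"ay":0,"az":0,"x":0,"y":0,"z":-2.5,"gripper":0},{"ax":0,"ay":0,"az":0,"x":0,"y":0,"z":-2.5,"gripper":0},{"ax":0,"ay":0,"az":0,"x":0,"y":0,"z":-2.5,"gripper":0}]'
python3 -c "from h import *; weigh(12)"
```

```text
t: 11.6
eef_pos: [0.4974, -0.0346, 0.0763]
eef_rot: [0.98, 0.199, -0.0, -0.0]
contact_force: [-0.5, -0.4, -2.0]
gripper_width: 0.0627
grip_force: 65.9
F,T,eff [ 2.000e-02  4.000e-02 -2.190e+00 -0.000e+00 -1.000e-02  0.000e+00
 -5.344e+01  3.151e+01  1.000e-02] sd [0.45 0.64 0.38 0.04 0.03 0.03 0.12 0.07 0.  ] w 0.0625 grip 65.9 pos [ 0.4975 -0.0346  0.0763]
```

The middle tin weighs about 2.2–2.4 N, roughly 0.23 kg, so it isn't the full one. I'll set it back down and release it.

```bash
python3 -m handwheel '[{"ax":0,"ay":0,"az":0,"x":0,"y":0,"z":0.8,"gripper":0},{"ax":0,"ay":0,"az":0,"x":0,"y":0,"z":1.6,"gripper":0},{"ax":0,"ay":0,"az":0,"x":0,"y":0,"z":2.2,"gripper":0},{"ax":0,"ay":0,"az":0,"x":0,"y":0,"z":2.45,"gripper":0},{"ax":0,"ay":0,"az":0,"x":0,"y":0,"z":2.5,"gripper":0},{"ax":0,"ay":0,"az":0,"x":0,"y":0,"z":2.5,"gripper":0},{"ax":0,"ay":0,"az":0,"x":0,"y":0,"z":2.5,"gripper":0.65},{"ax":0,"ay":0,"az":0,"x":0,"y":0,"z":2.5,"gripper":0.8},{"ax":0,"ay":0,"az":0,"x":0,"y":0,"z":2.5,"gripper":1},{"ax":0,"ay":0,"az":0,"x":0,"y":0,"z":2.5,"gripper":1},{"ax":0,"ay":0,"az":0,"x":0,"y":0,"z":2.5,"gripper":1},{"ax":0,"ay":0,"az":0,"x":0,"y":0,"z":2.5,"gripper":1}]'
python3 -m handwheel '[{"ax":0,"ay":0,"az":0,"x":0,"y":0,"z":-1,"gripper":1},{"ax":0,"ay":0,"az":0,"x":0,"y":0,"z":-3,"gripper":1},{"ax":0,"ay":0,"az":0,"x":0,"y":0,"z":-6,"gripper":1},{"ax":0,"ay":0,"az":0,"x":0,"y":0,"z":-9.5,"gripper":1},{"ax":0,"ay":0,"az":0,"x":1.5,"y":-2.5,"z":-10,"gripper":1},{"ax":0,"ay":0,"az":0,"x":3,"y":-5,"z":-10,"gripper":1},{"ax":0,"ay":0,"az":0,"x":4.5,"y":-7.5,"z":-10,"gripper":1},{"ax":0,"ay":0,"az":0,"x":6.1,"y":-10,"z":-10,"gripper":1},{"ax":0,"ay":0,"az":0,"x":6.1,"y":-10,"z":-10,"gripper":1},{"ax":0,"ay":0,"az":0,"x":6.1,"y":-10,"z":-10,"gripper":1}]'
cat > look.py <<'E'
from h import *
from scipy.spatial.transform import Rotation as Ro
c=optics.get_calibration('wrist'); e=manip.observe(); p,P,o=wcloud()
R=Ro.from_quat(e['eef_rot']).as_matrix(); print(e['eef_pos'],R[:2,:2].round(3).tolist())
Q=P.reshape(-1,3); T=Q[(Q[:,2]>.116)&(Q[:,2]<.127)]
for c in((.515,.082),(.4985,-.035),(.493,-.157)):
    c=np.array(c)
    for _ in range(5):
        m=T[np.hypot(*(T[:,:2]-c).T)<.036]
        if len(m)<200: break
        k=cv2.minEnclosingCircle(m[:,:2].astype(np.float32)); c=.5*np.array(k[0])+.5*m[:,:2].mean(0)
    print(c,len(m), m[:,2].std().round(4) if len(m) else 0,(R.T@(np.array([*c,0])-e['eef_pos']))[:2]*100)
E
python3 look.py
```

```text
t: 13.2
eef_pos: [0.4975, -0.0346, 0.0511]
eef_rot: [0.98, 0.199, -0.0, -0.0]
contact_force: [-0.3, 0.4, -0.5]
gripper_width: 0.0858
grip_force: 0.0
t: 14.03
eef_pos: [0.5147, 0.0825, 0.1511]
eef_rot: [0.98, 0.2, -0.0, 0.0]
contact_force: [0.9, -1.1, -0.7]
gripper_width: 0.0857
grip_force: 0.0
[0.51471572 0.08249728 0.15109702] [[0.92, 0.393], [0.393, -0.92]]
[0.51577872 0.0827917 ] 8791 0.0008 [0.1164562  0.01567881]
[ 0.51049682 -0.03718287] 2063 0.0012 [-5.07948352 10.84250493]
[ 0.50140405 -0.15955024] 1396 0.0012 [-10.71985383  21.73978573]
```

```bash
python3 -m handwheel '[{"ax":0,"ay":0,"az":0,"x":0.1,"y":0,"z":2,"gripper":1},{"ax":0,"ay":0,"az":0,"x":0.1,"y":0,"z":4,"gripper":1},{"ax":0,"ay":0,"az":0,"x":0.1,"y":0,"z":6,"gripper":1},{"ax":0,"ay":0,"az":0,"x":0.1,"y":0,"z":8,"gripper":1},{"ax":0,"ay":0,"az":0,"x":0.1,"y":0,"z":9.4,"gripper":1},{"ax":0,"ay":0,"az":0,"x":0.1,"y":0,"z":9.8,"gripper":1},{"ax":0,"ay":0,"az":0,"x":0.1,"y":0,"z":9.8,"gripper":1}]'
python3 -m handwheel '[{"ax":0,"ay":0,"az":0,"x":0,"y":0,"z":0,"gripper":0},{"ax":0,"ay":0,"az":0,"x":0,"y":0,"z":0,"gripper":0},{"ax":0,"ay":0,"az":0,"x":0,"y":0,"z":0,"gripper":0},{"ax":0,"ay":0,"az":0,"x":0,"y":0,"z":0,"gripper":0},{"ax":0,"ay":0,"az":0,"x":0,"y":0,"z":0,"gripper":0},{"ax":0,"ay":0,"az":0,"x":0,"y":0,"z":-0.5,"gripper":0},{"ax":0,"ay":0,"az":0,"x":0,"y":0,"z":-1.2,"gripper":0},{"ax":0,"ay":0,"az":0,"x":0,"y":0,"z":-2,"gripper":0},{"ax":0,"ay":0,"az":0,"x":0,"y":0,"z":-2.5,"gripper":0},{"ax":0,"ay":0,"az":0,"x":0,"y":0,"z":-2.5,"gripper":0},{"ax":0,"ay":0,"az":0,"x":0,"y":0,"z":-2.5,"gripper":0},{"ax":0,"ay":0,"az":0,"x":0,"y":0,"z":-2.5,"gripper":0}]'
python3 -c "from h import *; weigh(12)"
```

```text
t: 14.67
eef_pos: [0.5147, 0.0806, 0.0525]
eef_rot: [0.98, 0.198, -0.001, 0.0]
contact_force: [0.4, -0.2, -0.1]
gripper_width: 0.0856
grip_force: 0.0
t: 15.67
eef_pos: [0.5155, 0.0816, 0.0782]
eef_rot: [0.98, 0.199, -0.0, -0.0]
contact_force: [0.4, -0.1, -2.0]
gripper_width: 0.0627
grip_force: 65.8
F,T,eff [-9.000e-02  1.300e-01 -2.160e+00 -1.000e-02 -0.000e+00 -2.000e-02
 -5.680e+01  3.204e+01  1.000e-02] sd [0.4  0.44 0.58 0.03 0.03 0.04 0.13 0.08 0.  ] w 0.0627 grip 65.8 pos [0.5156 0.0816 0.0784]
```

This one is also about 2.2 N, so not full. I'll replace it and go to the right-hand tin.

```bash
python3 -m handwheel '[{"ax":0,"ay":0,"az":0,"x":0,"y":0,"z":0.8,"gripper":0},{"ax":0,"ay":0,"az":0,"x":0,"y":0,"z":1.6,"gripper":0},{"ax":0,"ay":0,"az":0,"x":0,"y":0,"z":2.2,"gripper":0},{"ax":0,"ay":0,"az":0,"x":0,"y":0,"z":2.45,"gripper":0},{"ax":0,"ay":0,"az":0,"x":0,"y":0,"z":2.5,"gripper":0},{"ax":0,"ay":0,"az":0,"x":0,"y":0,"z":2.5,"gripper":0},{"ax":0,"ay":0,"az":0,"x":0,"y":0,"z":2.5,"gripper":0.65},{"ax":0,"ay":0,"az":0,"x":0,"y":0,"z":2.5,"gripper":0.8},{"ax":0,"ay":0,"az":0,"x":0,"y":0,"z":2.5,"gripper":1},{"ax":0,"ay":0,"az":0,"x":0,"y":0,"z":2.5,"gripper":1},{"ax":0,"ay":0,"az":0,"x":0,"y":0,"z":2.5,"gripper":1},{"ax":0,"ay":0,"az":0,"x":0,"y":0,"z":2.5,"gripper":1}]'
python3 -m handwheel '[{"ax":0,"ay":0,"az":0,"x":0,"y":0,"z":-1,"gripper":1},{"ax":0,"ay":0,"az":0,"x":0,"y":0,"z":-3,"gripper":1},{"ax":0,"ay":0,"az":0,"x":0,"y":0,"z":-6,"gripper":1},{"ax":0,"ay":0,"az":0,"x":0,"y":0,"z":-9.5,"gripper":1},{"ax":0,"ay":0,"az":0,"x":-1.5,"y":3,"z":-10,"gripper":1},{"ax":0,"ay":0,"az":0,"x":-3,"y":6,"z":-10,"gripper":1},{"ax":0,"ay":0,"az":0,"x":-4.5,"y":9,"z":-10,"gripper":1},{"ax":0,"ay":0,"az":0,"x":-6.5,"y":12.5,"z":-10,"gripper":1},{"ax":0,"ay":0,"az":0,"x":-8.5,"y":16,"z":-10,"gripper":1},{"ax":0,"ay":0,"az":0,"x":-10.5,"y":19.5,"z":-10,"gripper":1},{"ax":0,"ay":0,"az":0,"x":-11.4,"y":21.2,"z":-10,"gripper":1},{"ax":0,"ay":0,"az":0,"x":-11.4,"y":21.2,"z":-10,"gripper":1}]'
python3 -m handwheel '[{"ax":0,"ay":0,"az":0,"x":0,"y":0,"z":0,"gripper":1},{"ax":0,"ay":0,"az":0,"x":0,"y":0,"z":0,"gripper":1}]'
python3 look.py
```

```text
t: 17.27
eef_pos: [0.5156, 0.0816, 0.0531]
eef_rot: [0.98, 0.199, -0.0, 0.0]
contact_force: [-0.3, 0.4, -0.4]
gripper_width: 0.0855
grip_force: 0.0
t: 18.27
eef_pos: [0.493, -0.1618, 0.1541]
eef_rot: [0.98, 0.197, 0.0, 0.001]
contact_force: [-0.7, 0.1, -0.5]
gripper_width: 0.0856
grip_force: 0.0
t: 18.43
eef_pos: [0.4934, -0.1576, 0.1538]
eef_rot: [0.98, 0.199, 0.0, -0.0]
contact_force: [0.1, -0.4, -0.3]
gripper_width: 0.0856
grip_force: 0.0
[ 0.4933994  -0.15764023  0.15377347] [[0.921, 0.39], [0.39, -0.921]]
[0.51623781 0.07881878] 3950 0.0013 [ 11.31843846 -20.88080037]
[ 0.49919134 -0.03547635] 7538 0.001 [  5.29242827 -11.02043644]
[ 0.49418107 -0.15877478] 8568 0.0008 [0.0237536  0.13828711]
```

```bash
python3 -m handwheel '[{"ax":0,"ay":0,"az":0,"x":0,"y":0.1,"z":2,"gripper":1},{"ax":0,"ay":0,"az":0,"x":0,"y":0.1,"z":4,"gripper":1},{"ax":0,"ay":0,"az":0,"x":0,"y":0.1,"z":6,"gripper":1},{"ax":0,"ay":0,"az":0,"x":0,"y":0.1,"z":8,"gripper":1},{"ax":0,"ay":0,"az":0,"x":0,"y":0.1,"z":9.6,"gripper":1},{"ax":0,"ay":0,"az":0,"x":0,"y":0.1,"z":10.1,"gripper":1},{"ax":0,"ay":0,"az":0,"x":0,"y":0.1,"z":10.1,"gripper":1}]'
python3 -m handwheel '[{"ax":0,"ay":0,"az":0,"x":0,"y":0,"z":0,"gripper":0},{"ax":0,"ay":0,"az":0,"x":0,"y":0,"z":0,"gripper":0},{"ax":0,"ay":0,"az":0,"x":0,"y":0,"z":0,"gripper":0},{"ax":0,"ay":0,"az":0,"x":0,"y":0,"z":0,"gripper":0},{"ax":0,"ay":0,"az":0,"x":0,"y":0,"z":0,"gripper":0},{"ax":0,"ay":0,"az":0,"x":0,"y":0,"z":-0.5,"gripper":0},{"ax":0,"ay":0,"az":0,"x":0,"y":0,"z":-1.2,"gripper":0},{"ax":0,"ay":0,"az":0,"x":0,"y":0,"z":-2,"gripper":0},{"ax":0,"ay":0,"az":0,"x":0,"y":0,"z":-2.5,"gripper":0},{"ax":0,"ay":0,"az":0,"x":0,"y":0,"z":-2.5,"gripper":0},{"ax":0,"ay":0,"az":0,"x":0,"y":0,"z":-2.5,"gripper":0},{"ax":0,"ay":0,"az":0,"x":0,"y":0,"z":-2.5,"gripper":0}]'
python3 -c "from h import *; weigh(12)"
```

```text
t: 19.07
eef_pos: [0.493, -0.1576, 0.0514]
eef_rot: [0.98, 0.2, -0.001, -0.001]
contact_force: [-1.1, 0.5, 1.1]
gripper_width: 0.0855
grip_force: 0.0
t: 20.07
eef_pos: [0.4936, -0.1589, 0.0772]
eef_rot: [0.98, 0.199, -0.0, -0.0]
contact_force: [-0.4, 1.1, -4.8]
gripper_width: 0.0628
grip_force: 66.6
F,T,eff [ 0.000e+00 -2.000e-01 -4.750e+00 -1.000e-02 -1.000e-02 -0.000e+00
 -5.757e+01  3.276e+01  1.000e-02] sd [0.47 0.42 0.72 0.03 0.02 0.02 0.13 0.08 0.  ] w 0.0629 grip 66.6 pos [ 0.4938 -0.1589  0.0774]
```

This is the full tin at 4.75 N. I'll lift it a hand's breadth above the cage.

```bash
python3 -m handwheel '[{"ax":0,"ay":0,"az":0,"x":0,"y":0,"z":-1,"gripper":0},{"ax":0,"ay":0,"az":0,"x":0,"y":0,"z":-3,"gripper":0},{"ax":0,"ay":0,"az":0,"x":0,"y":0,"z":-5.5,"gripper":0},{"ax":0,"ay":0,"az":0,"x":0,"y":0,"z":-8,"gripper":0},{"ax":0,"ay":0,"az":0,"x":0,"y":0,"z":-10.5,"gripper":0},{"ax":0,"ay":0,"az":0,"x":0,"y":0,"z":-13,"gripper":0},{"ax":0,"ay":0,"az":0,"x":0,"y":0,"z":-15.5,"gripper":0},{"ax":0,"ay":0,"az":0,"x":0,"y":0,"z":-18,"gripper":0},{"ax":0,"ay":0,"az":0,"x":0,"y":0,"z":-20,"gripper":0},{"ax":0,"ay":0,"az":0,"x":0,"y":0,"z":-21,"gripper":0},{"ax":0,"ay":0,"az":0,"x":0,"y":0,"z":-21,"gripper":0},{"ax":0,"ay":0,"az":0,"x":0,"y":0,"z":-21,"gripper":0}]'
python3 -m handwheel '[{"ax":0,"ay":0,"az":0,"x":0,"y":0,"z":0,"gripper":0},{"ax":0,"ay":0,"az":0,"x":0,"y":0,"z":0,"gripper":0},{"ax":0,"ay":0,"az":0,"x":0,"y":0,"z":0,"gripper":0},{"ax":0,"ay":0,"az":0,"x":0,"y":0,"z":0,"gripper":0}]'
python3 - <<'E'
from h import *
a=[optics.camera(n)[0][120:400,200:520,::-1] for n in('side','scene')]
cv2.imwrite('pics/end.png',cv2.resize(np.hstack(a),(800,350)))
E
```

```text
t: 21.67
eef_pos: [0.4939, -0.159, 0.288]
eef_rot: [0.98, 0.199, 0.0, 0.0]
contact_force: [0.1, -0.4, -4.7]
gripper_width: 0.0627
grip_force: 67.3
t: 22.0
eef_pos: [0.4935, -0.1588, 0.2867]
eef_rot: [0.98, 0.199, -0.001, -0.0]
contact_force: [-0.5, 0.0, -5.4]
gripper_width: 0.063
grip_force: 67.2
```

View pics/end.png

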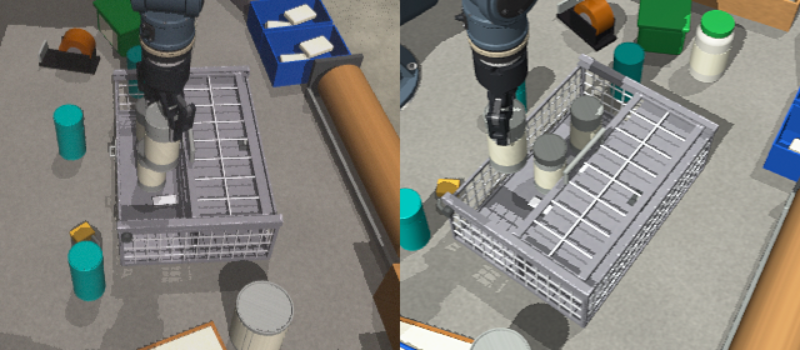

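The full tin is held upright, in the left view at (163,130) and in the right view at (506,135). The lid is caught open, and the other two tins stand in the bay at right-view (550,160) and (585,120). I'll hand the job in.

```bash
python3 -c "from station import manip; print(manip.close_job())"
```

```text
the job is handed in; nothing more can be done
None
```

I've handed the job in, with no verdict returned: the lid is caught open, and the full tin (about 4.75 N, against about 2.2 N for each of the others) is held upright above the cage; the other two tins stand in their bay.

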